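Stroke the covers of a ticket rail shut

TASK

The four small hinged covers on the ticket rail stand ajar. With the gripper's fingers together, touch the bare landing next to the first cover's hinge and run the fingertips lightly along the rail in one stroke, without lifting off on the way, so that the covers fold shut flush one after the other, from the landing end to the far end; then move clear. Do not press the rail hard into its pad or bend a cover open, and leave the bin, the tape core and the display hook where they are.

Things in the scene. Friction and masses are not known exactly. Their poses are not given: they have to be found in the camera images.
- rail_base: Ticket rail fixed to the bench: dark steel base plate 320 x 75 x 10 mm, above it on a soft pad an aluminium deck 295 x 50 mm, its flat top 36 mm above the bench at rest, with a row of 4 black hinged covers. Origin on the bench under the centre line; +x along the row, from the long bare landing (x -165 to -99 mm) over the covers to the plain end (x 130 mm); z up.
- deck (a joint): How far the deck is pressed down into its soft pad, m: 0 at rest, bottoms at 0.012. It starts to yield at about 2 N and then gives 1 mm for each further 1 N, anywhere along its length, staying level.
- landing (a point): Point on the deck's top surface (36 mm above the bench at rest), on the centre line of the bare landing, 18 mm before the first cover's hinge line. Same axes as rail_base; moves down with the deck.
- row_end (a point): Point on the deck's top surface, on the centre line, at the free end of the fourth cover when it is shut (232 mm from landing along +x). 15 mm of plain deck follow. Same axes as rail_base.
- cover0 (a joint): Opening angle of the first cover from the landing, rad: 0 shut, top flush with the deck; starts ajar at 0.25 to 0.5. Black plate 40 mm long, 36 wide, 3 thick, from its hinge line at x = -99 mm of the rail towards +x; that free end stands 10 to 19 mm up. A slightly stiff hinge (0.01 N m) stays where it is left. 18 mm of bare deck separate it from the next hinge.
- cover1 (a joint): Opening angle of the second cover from the landing, rad: 0 shut, top flush with the deck; starts ajar at 0.25 to 0.5. Black plate 40 mm long, 36 wide, 3 thick, from its hinge line at x = -41 mm of the rail towards +x; that free end stands 10 to 19 mm up. A slightly stiff hinge (0.01 N m) stays where it is left. 18 mm of bare deck separate it from the next hinge.
- cover2 (a joint): Opening angle of the third cover from the landing, rad: 0 shut, top flush with the deck; starts ajar at 0.25 to 0.5. Black plate 40 mm long, 36 wide, 3 thick, from its hinge line at x = 17 mm of the rail towards +x; that free end stands 10 to 19 mm up. A slightly stiff hinge (0.01 N m) stays where it is left. 18 mm of bare deck separate it from the next hinge.
- cover3 (a joint): Opening angle of the fourth cover from the landing, rad: 0 shut, top flush with the deck; starts ajar at 0.25 to 0.5. Black plate 40 mm long, 36 wide, 3 thick, from its hinge line at x = 75 mm of the rail towards +x; that free end stands 10 to 19 mm up. A slightly stiff hinge (0.01 N m) stays where it is left. 15 mm of bare deck follow.
- bin: Bystander: small red open bin, 85 x 65 x 45 mm high, loose on the bench beside the rail; origin at the centre of its underside.
- tape: Bystander: empty cardboard tape core, ring 68 mm outside, 48 mm inside, 24 mm high, lying flat and loose beside the rail; origin at the centre of its underside.
- peghook: Bystander: steel display hook, 120 mm long, 46 mm wide and 22 mm high at its back plate, lying loose beside the rail; origin on the bench under the middle of its wire.

How it is judged:
On the way, in this order (a step that is already met when the one before it is completed fails the run):
1. the fingertips touch the bare landing before the first cover (contact force between the fingers and rail_base above 0.3 N and x of the grasp point in the frame of landing between -0.05 and 0.018 m and y of the grasp point in the frame of landing between -0.025 and 0.025 m), for 0.05 s.
2. the first cover is shut (value of joint cover0 below 0.08 rad), for 0.05 s.
3. the second cover is shut (value of joint cover1 below 0.08 rad), for 0.05 s.
4. the third cover is shut (value of joint cover2 below 0.08 rad), for 0.05 s.
5. the fourth cover is shut (value of joint cover3 below 0.08 rad), for 0.05 s.
At the end, for the whole second after the job is handed in: All four covers are shut to within 0.08 rad (3 mm at the free end), the deck is back up to within 2 mm, and the bin, tape core and display hook are within 15 mm of where they stood (value of joint each of cover0, cover1, cover2, cover3 below 0.08 rad and value of joint deck below 0.002 m and distance of each of bin, tape, peghook from where it was at the start of the episode below 0.015 m); the robot touches nothing.
It fails at once if the fingertips leave the row (grasp point more than 45 mm above the deck, or 35 mm off its centre line) between the first cover's shutting and the last one's (value of joint cover0 below 0.08 rad and value of joint cover3 above 0.08 rad and (z of the grasp point in the frame of landing above 0.045 m or y of the grasp point in the frame of landing above 0.035 m or y of the grasp point in the frame of landing below -0.035 m)).
It fails at once if the deck is pressed more than 9 mm into its pad (value of joint deck above 0.009 m).
It fails at once if the fingers push on the rail with more than 25 N (contact force between the fingers and rail_base above 25 N).
It fails at once if a cover is lifted or bent open beyond 0.7 rad (value of joint any of cover0, cover1, cover2, cover3 above 0.7 rad).
It fails at once if the bin, tape core or display hook is lifted or shifted more than 15 mm (distance of any of bin, tape, peghook from where it was at the start of the episode above 0.015 m).
It also fails if it takes over 42 s, if anything falls off the work surface, if the arm or the gripper's body presses on something with over 40 N, if the wrist force passes 120 N, or if a joint passes its speed limit or range.

ROBOT

A 6-joint arm with a two-finger parallel gripper is mounted at the origin on the work surface. World frame = base frame: x ahead of the robot, y to its left, z up, the work surface at z = 0. Lengths are in m, angles in rad, forces in N, time in s.
With the tool pointing down it reaches from about 0.25 to 0.725 m from the base axis. Payload 4 kg.
Tool frame: the origin (TCP) lies on the centre line of the jaws, within the pads' length; the fingertips stand 11 mm ahead of it and the grasp point (between the pads) lies 8 mm behind it; z points along the fingers, x is the direction in which the jaws open and shut, and the axes are right-handed (so a half turn about z gives the same grasp; the last joint's range is limited). The gripper opens to 85 mm and grips with 20 to 120 N. Pads are 22 mm wide; open, the fingers measure 114 mm over their backs; the gripper's body (76 mm by 85 mm) begins 54 mm behind the grasp point. The pads swing forward as they close: fully open they stand 13 mm farther back than shut.
Start: joints at [-1.324, 0.241, 0.005, 1.335, 0, 1.571], TCP at [0.122, -0.485, 0.242] pointing down, gripper open.
Joint ranges: [-2.72, 2.72], [-1.05, 1.87], [-1.09, 1.28], [-1.99, 2.15], [-1.42, 1.44], [-3.14, 3.14]. Speed limits (rad/s): [2.79, 2.79, 3.14, 3.14, 3.14, 3.14].

INTERFACE

Orientations are given as a unit quaternion [x, y, z, w].
In Python, from workcell import bot, viewer, order gives the robot as it stands. The module is installed in compiled form; this text tells all that it offers.
- The arm moves only by the tool send_rows, never from a script. Its argument "increments" is a list that holds one entry, the list of rows, each a list of 4 numbers: the shift along the tool's x, y, z in m, then the turn about the tool's z in degrees. A call has exactly 8 rows; each row shifts and turns the pose as measured when the row begins, along the tool's axes as they then stand; what a row does not reach is not made up. A row lasts 1/10 s, in which the tool goes at most 50 mm and 8.59 degrees, less where a joint would pass 70% of its speed; a pose out of reach is approached as far as the arm can. A call is refused whole if a number of a shift passes 0.05 or a number of a turn 8.59, either way. A call with a gripper value outside its range is refused whole. "hand" is the closure, from -1 (fully open) to 1 (shut), so that 0 is half open, set as the call begins (left out, the last holds). The fingers move at their own pace and stop on an object; the grip force is fixed at half the most. Time passes only in rows, so rows that do not move let the fingers close, or fill a call up. It gives the time, the measured TCP pose, the force and the opening at its end, in the units of the state.
- bot.get_obs(): the state, without advancing time (a new reading comes with each control period).
- viewer.camera(name): name is "side" or "top" or "wrist"; returns a dict with "image" (420x560x3 uint8, red, green, blue), "range_z" (420x560 float32, m along the optical axis (not along the pixel's ray), 0 where there is no reading), "camera_matrix" (3x3 intrinsics, pixels), "eye" and "rotation" of the camera in the world. Camera axes: x right, y down, z forward; pixel columns grow to the right and rows downward; lengths in m; the calibration is good to about 2 mm. A picture is of the moment at which its call begins.
- order.job_done(): hands the job in, once; it reports no verdict.
The state is a dict: "clock": time; "joint_pos": joint angles; "joint_vel": joint speeds; "tau": joint torques, N m; "eef_pos": TCP position; "tool_rot": TCP orientation; "ft_force": force on the tool from outside, world axes, zero at the start; "ft_torque": the same for the moment, N m; "grip_width": finger opening in m.
Only numpy, scipy, OpenCV 4.12 (cv2) and the standard library are available. Lean on these libraries where they do the work, as an engineer would, in place of code of your own. Each camera call takes 0.05 s, during which the arm holds its last target.

## Working session

There is one attempt and no reset: what is moved stays moved. The work goes in short steps, Python scripts to look and compute and a tool call to move; the robot and the scene stay as the last step left them, time stands still between calls to the robot, and variables do not carry over. Pictures are saved under pics/ and viewed, and the job is handed in when it is done.

Besides the shell and the picture viewer there is one more tool, called after "Emit:" as name(argument=value, ...) on one line, values as JSON. send_rows: Moves the arm, as the interface text tells. Its arguments: {"type":"object","properties":{"increments":{"type":"array","items":{"type":"array","items":{"type":"array","items":{"type":"number"}}}},"hand":{"type":"number"}},"required":["increments"]}

```bash
mkdir -p pics
cat > h.py <<'E'
import numpy as np, cv2
from workcell import bot, viewer, order
def shot(n,f):
    c=viewer.camera(n); cv2.imwrite(f'pics/{f}.png',c['image'][:,:,::-1]); np.savez(f'pics/{f}.npz',**c); return c
def world(c,u,v):
    K=c['camera_matrix'];z=c['range_z'][int(round(v)),int(round(u))]
    return np.array(c['eye'])+np.array(c['rotation'])@(z*np.linalg.inv(K)@[u,v,1])
E
python3 - <<'E'
from h import *
o=bot.get_obs();print(o)
for n in ['top','side','wrist']:
    c=shot(n,n+'0');print(n,c['eye'],c['rotation'],c['camera_matrix'])
E
```

```text
{'clock': 0.0, 'joint_pos': array([-1.32399053e+00,  2.41375950e-01,  3.70769217e-03,  1.33520415e+00,
       -4.12798732e-06,  1.57079898e+00]), 'joint_vel': array([-0.00063315,  0.00062936, -0.00184873, -0.00080134, -0.00157665,
        0.00040348]), 'tau': array([ 1.63555531e-03, -3.72320652e+01,  2.52406669e+01,  1.70307962e-02,
        1.51432832e-04,  1.22270940e-07]), 'eef_pos': array([ 0.1220015 , -0.48424892,  0.24142512]), 'tool_rot': array([ 7.88766088e-01, -6.14692590e-01, -8.20042299e-04, -6.36446200e-04]), 'ft_force': array([ 0.31900139,  0.1847168 , -0.22174915]), 'ft_torque': array([ 0.0033679 , -0.04478397,  0.07436246]), 'grip_width': 0.08572811241067796}
top [0.50290893 0.00696392 0.83499209] [-0.7047828   0.7083243  -0.01507493  0.03647797] [[471.59280086   0.         288.83040319]
 [  0.         471.59280086 214.04200977]
 [  0.           0.           1.        ]]
side [0.13112644 0.54307624 0.50360932] [-0.31664435  0.82365998 -0.43928062  0.16838387] [[497.86351319   0.         282.84966486]
 [  0.         497.86351319 208.05294014]
 [  0.           0.           1.        ]]
wrist [ 0.19983393 -0.4652043   0.37099183] [ 0.77881194 -0.6074768  -0.0969792   0.12255175] [[291.18545712   0.         277.90391479]
 [  0.         291.18545712 206.25298894]
 [  0.           0.           1.        ]]
```

```bash
sed -i "s/np.array(c\['rotation'\])@/R.from_quat(c['rotation']).as_matrix()@/; 1a from scipy.spatial.transform import Rotation as R" h.py; cat h.py
```

```text
import numpy as np, cv2
from scipy.spatial.transform import Rotation as R
from workcell import bot, viewer, order
def shot(n,f):
    c=viewer.camera(n); cv2.imwrite(f'pics/{f}.png',c['image'][:,:,::-1]); np.savez(f'pics/{f}.npz',**c); return c
def world(c,u,v):
    K=c['camera_matrix'];z=c['range_z'][int(round(v)),int(round(u))]
    return np.array(c['eye'])+R.from_quat(c['rotation']).as_matrix()@(z*np.linalg.inv(K)@[u,v,1])
```

View pics/top0.png

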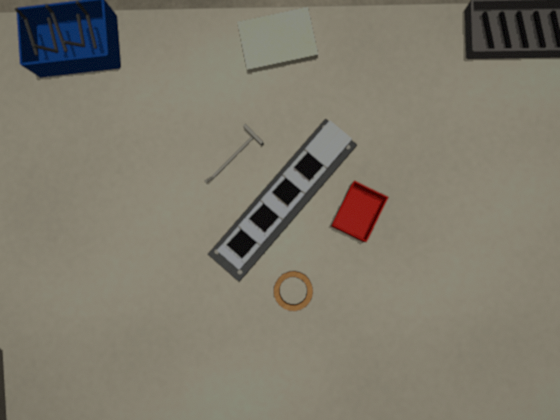

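View pics/side0.png

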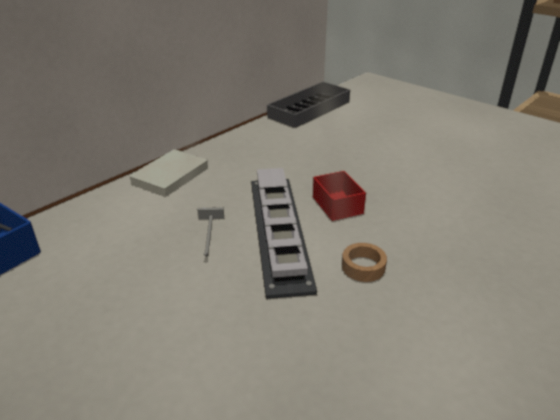

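The top view shows the rail running diagonally, with the bare landing at its upper right end, near (333,138), and the plain end near (228,258). The hook is to its left; the bin and tape core are to its right. Next I'll enlarge it and measure.

Run:
```python
from h import *
for n in ['top','side']:
    c=dict(np.load(f'pics/{n}0.npz'))
    K=c['camera_matrix'];Rm=R.from_quat(c['rotation']).as_matrix()
    v,u=np.mgrid[0:420,0:560]
    P=c['eye']+(c['range_z'][...,None]*(np.stack([u,v,np.ones_like(u)],-1)@np.linalg.inv(K).T))@Rm.T
    np.save(f'pics/{n}P.npy',P)
    x0,x1,y0,y1=(200,365,110,290) if n=='top' else (240,325,160,300)
    s=4
    im=cv2.resize(c['image'][y0:y1,x0:x1,::-1],None,fx=s,fy=s,interpolation=cv2.INTER_CUBIC)
    im=cv2.convertScaleAbs(im,alpha=1.3)
    im=im[:600] if im.shape[0]>600 else im
    cv2.imwrite(f'pics/{n}crop.png',im if n=='side' else cv2.resize(im,(550,600)))
P=np.load('pics/topP.npy')
for u,v in [(333,138),(325,145),(297,178),(275,204),(252,231),(228,258),(309,166),(286,191),(263,218),(241,244),(360,210),(400,300),(245,25),(311,163),(304,170)]:
    print(u,v,P[v,u].round(4))
```

```text
333 138 [ 0.6916 -0.0452  0.0362]
325 145 [ 0.6795 -0.0314  0.0364]
297 178 [0.623  0.0169 0.0362]
275 204 [0.5788 0.0546 0.0348]
252 231 [0.5329 0.0938 0.0357]
228 258 [0.4873 0.1344 0.0367]
309 166 [ 0.6427 -0.0037  0.0409]
286 191 [0.5999 0.0355 0.0429]
263 218 [0.5544 0.0744 0.0435]
241 244 [0.5108 0.1116 0.0426]
360 210 [ 0.5701 -0.0934  0.0037]
400 300 [ 4.128e-01 -1.608e-01  2.000e-04]
245 25 [0.9025 0.1088 0.02  ]
311 163 [ 0.6481 -0.0072  0.0394]
304 170 [0.6353 0.0048 0.0443]
```

View pics/topcrop.png

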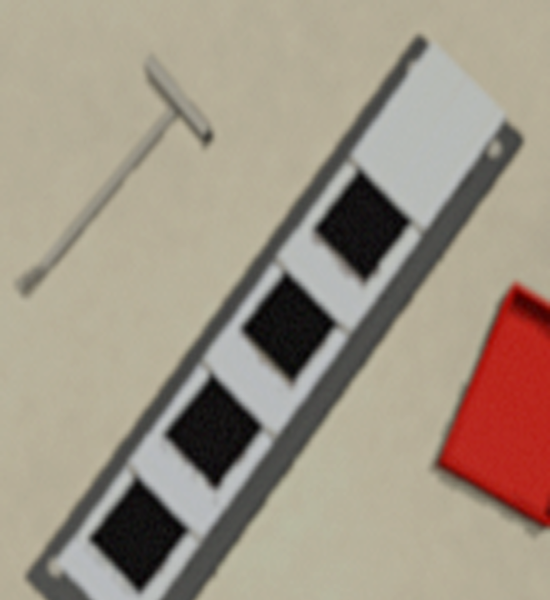

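View pics/sidecrop.png

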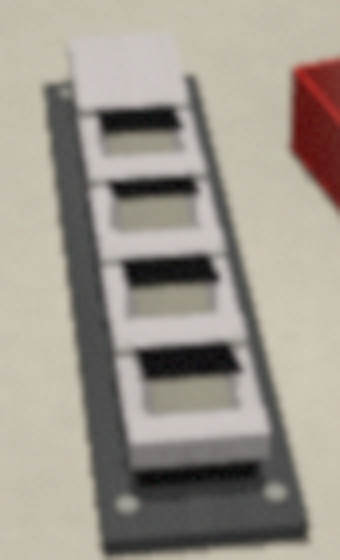

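Run:
```python
from h import *
for n in ['top','side']:
    P=np.load(f'pics/{n}P.npy').reshape(-1,3)
    m=(P[:,2]>.030)&(P[:,2]<.06)&(P[:,0]>.44)&(P[:,0]<.74)&(P[:,1]>-.09)&(P[:,1]<.18)
    d=np.array([-.744,.668]); q=np.array([.668,.744])
    # drop bin etc: keep near line
    r=(P[:,:2]-[.5788,.0546])@q
    m&=abs(r)<.05
    Q=P[m][:,:2]
    (c,s,a)=cv2.minAreaRect(Q.astype(np.float32)); print(n,m.sum(),c,s,a)
    for nm,sel in [('flat',m&(abs(P[:,2]-.0365)<.003))]:
        F=P[sel]; print(' flat z med',np.median(F[:,2]))
        cc,ss,aa=cv2.minAreaRect(F[:,:2].astype(np.float32)); print(cc,ss,aa)
    th=np.deg2rad(a); 
    e=np.array([np.cos(th),np.sin(th)]) ; f=np.array([-e[1],e[0]])
    L=e if s[0]>s[1] else f
    if L[1]<0: L=-L
    W=np.array([-L[1],L[0]])
    o=np.array(c)-L*(-0.0175) # rect centre is rail x -17.5mm
    print(' L',L,'yaw',np.degrees(np.arctan2(L[1],L[0])),'rail origin',o,'landing',o-L*.117,'end',o+L*.115)
    # heights along row near centre line
    x=(P[:,:2]-o)@L; y=(P[:,:2]-o)@W
    for h in [-.099,-.041,.017,.075]:
        k=(x>h+.004)&(x<h+.036)&(abs(y)<.012)&(P[:,2]>.025)&(P[:,2]<.07)
        if k.sum()>10: print('  cover',h,k.sum(),np.polyfit(x[k]-h,P[k,2],1))
    for xx in [-.15,-.12,-.105,-.05,.008,.066,.123]:
        k=(abs(x-xx)<.003)&(abs(y)<.012)&(P[:,2]>.02)
        print('  z',xx,np.median(P[k,2]) if k.any() else None)
```

```text
top 5013 (0.5950352549552917, 0.039035163819789886) (0.05032823234796524, 0.295291543006897) 49.00627517700195
 flat z med 0.035953139016233315
(0.5951441526412964, 0.03896172344684601) (0.0502445213496685, 0.2950354814529419) 48.973575592041016
 L [-0.75478143  0.65597637] yaw 139.00627517700195 rail origin [0.58182658 0.05051475] landing [ 0.67013601 -0.02623448] end [0.49502672 0.12595203]
  cover -0.099 246 [0.30943449 0.03609859]
  cover -0.041 264 [0.36890917 0.03714663]
  cover 0.017 270 [0.37689263 0.03658733]
  cover 0.075 278 [0.43128147 0.03610405]
  z -0.15 0.03552932163115752
  z -0.12 0.035729365853156114
  z -0.105 0.03561879606343188
  z -0.05 0.03568218869345752
  z 0.008 0.036375700127993627
  z 0.066 0.035643258859273996
  z 0.123 0.036405141281651454
side 3205 (0.5973351001739502, 0.037993960082530975) (0.05052986741065979, 0.2995835244655609) 48.926788330078125
 flat z med 0.03521865061575302
(0.5970692038536072, 0.03814232349395752) (0.050414104014635086, 0.2989945113658905) 48.934852600097656
 L [-0.75387066  0.65702285] yaw 138.92678833007812 rail origin [0.58414236 0.04949186] landing [ 0.67234523 -0.02737981] end [0.49744724 0.12504949]
  cover -0.099 133 [-0.06052835  0.03871394]
  cover -0.041 164 [0.12692187 0.03404487]
  cover 0.017 189 [0.00612534 0.03782487]
  cover 0.075 233 [0.03397396 0.03764508]
  z -0.15 0.035555656387717405
  z -0.12 0.035145485759182526
  z -0.105 0.034685542234621614
  z -0.05 0.03529680534972113
  z 0.008 0.035336677950062706
  z 0.066 0.03519825889320785
  z 0.123 0.03536966358608143
```

Emit:
send_rows(hand=1, increments=[[[0, 0, 0, -5], [0, 0, 0, -5], [0, 0, 0, -5], [0, 0, 0, -5], [0, 0, 0, -5], [0, 0, 0, -5], [0, 0, 0, -5], [0, 0, 0, 0]]])

```text
clock: 0.95
eef_pos: [0.1215, -0.4822, 0.2383]
tool_rot: [0.941, -0.338, -0.003, -0.004]
ft_force: [0.1, 1.5, -0.2]
grip_width: -0.0
```

```bash
cat > s.py <<'E'
from h import *
import sys
L=np.array([-.7545,.6563]);LAND=np.array([.671,-.0265])
def st():
    o=bot.get_obs();M=R.from_quat(o['tool_rot']).as_matrix();p=o['eef_pos']
    print('t',o['clock'],'p',p.round(4),'F',o['ft_force'].round(2),'w',round(o['grip_width'],4))
    W=np.array([-L[1],L[0]]);d=p[:2]-LAND
    print('rail x,y of tip from landing',(d@L).round(4),(d@W).round(4),'tip z',(p+.011*M[:,2])[2].round(4),'x yaw err(+41)',np.degrees(np.arctan2(M[1,0],M[0,0]))+41.02, 'toolz',M[:,2].round(4))
    if len(sys.argv)>1:
        t=np.array(list(map(float,sys.argv[1:4])));g=np.r_[LAND+t[0]*L+t[1]*W,t[2]]
        print('need tool shift',(M.T@(g-p)).round(4))
st()
E
python3 s.py -0.015 0 0.13
```

```text
t 0.95 p [ 0.1215 -0.4822  0.2383] F [ 0.11  1.45 -0.19] w -0.0
rail x,y of tip from landing 0.1155 0.7045 tip z 0.2273 x yaw err(+41) 1.5700436537809281 toolz [-0.0023  0.009  -1.    ]
need tool shift [ 0.1506 -0.7     0.1111]
```

Emit:
send_rows(increments=[[[0.009, -0.044, 0, 0.3], [0.009, -0.044, 0, 0.3], [0.009, -0.044, 0, 0.3], [0.009, -0.044, 0, 0.3], [0.009, -0.044, 0, 0.3], [0.009, -0.044, 0, 0], [0.009, -0.044, 0, 0], [0.009, -0.044, 0, 0]]])

```text
clock: 1.75
eef_pos: [0.4123, -0.2607, 0.2379]
tool_rot: [0.931, -0.365, -0.003, -0.003]
ft_force: [-0.5, -1.6, -0.8]
grip_width: 0.0
```

```bash
python3 s.py -0.015 0 0.13
```

```text
t 1.75 p [ 0.4123 -0.2607  0.2379] F [-0.45 -1.61 -0.83] w 0.0
rail x,y of tip from landing 0.0415 0.3465 tip z 0.2269 x yaw err(+41) -1.8358321087636185 toolz [-0.0032  0.008  -1.    ]
need tool shift [ 0.0462 -0.3477  0.1088]
```

Emit:
send_rows(increments=[[[0.005, -0.043, 0.007, -0.3], [0.005, -0.043, 0.007, -0.3], [0.005, -0.043, 0.007, -0.3], [0.005, -0.043, 0.007, 0], [0.005, -0.043, 0.007, 0], [0.005, -0.043, 0.007, 0], [0.004, -0.035, 0.007, 0], [0, -0.02, 0, 0]]])

```text
clock: 2.55
eef_pos: [0.6596, -0.0397, 0.1854]
tool_rot: [0.932, -0.364, -0.003, -0.002]
ft_force: [-0.4, 0.1, 0.4]
grip_width: 0.0
```

```bash
python3 s.py -0.015 0 0.08
```

```text
t 2.55 p [ 0.6596 -0.0397  0.1854] F [-0.44  0.15  0.38] w 0.0
rail x,y of tip from landing -0.0001 0.0175 tip z 0.1744 x yaw err(+41) -1.619181948973747 toolz [-0.004   0.0066 -1.    ]
need tool shift [ 0.0152 -0.0177  0.1053]
```

Emit:
send_rows(increments=[[[0.004, -0.005, 0.018, -0.5], [0.004, -0.005, 0.018, -0.5], [0.004, -0.004, 0.018, -0.5], [0.003, -0.004, 0.018, -0.4], [0, 0, 0.018, 0], [0, 0, 0.01, 0], [0, 0, 0, 0], [0, 0, 0, 0]]])

```text
clock: 3.35
eef_pos: [0.6849, -0.0299, 0.0772]
tool_rot: [0.937, -0.351, -0.005, -0.002]
ft_force: [-0.8, -0.2, 0.4]
grip_width: 0.0
```

```bash
python3 s.py -0.015 0 0.055
python3 - <<'E'
from h import *
shot('top','top1');shot('side','side1');shot('wrist','wrist1')
for n,(x0,x1,y0,y1) in dict(top=(200,400,80,290),side=(220,380,60,300)).items():
    im=cv2.imread(f'pics/{n}1.png')[y0:y1,x0:x1];s=600/max(im.shape[:2]);cv2.imwrite(f'pics/{n}1c.png',cv2.resize(im,None,fx=s,fy=s,interpolation=2))
E
```

```text
t 3.35 p [ 0.6849 -0.0299  0.0772] F [-0.77 -0.21  0.36] w 0.0
rail x,y of tip from landing -0.0127 -0.0066 tip z 0.0662 x yaw err(+41) -0.028041221214571976 toolz [-0.0083  0.0074 -0.9999]
need tool shift [0.0025 0.0066 0.0222]
```

View pics/side1c.png

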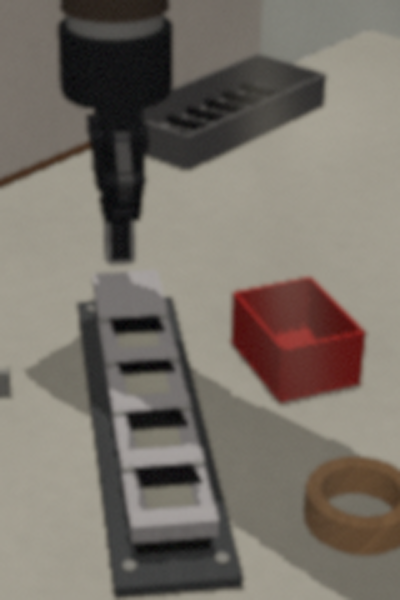

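View pics/wrist1.png

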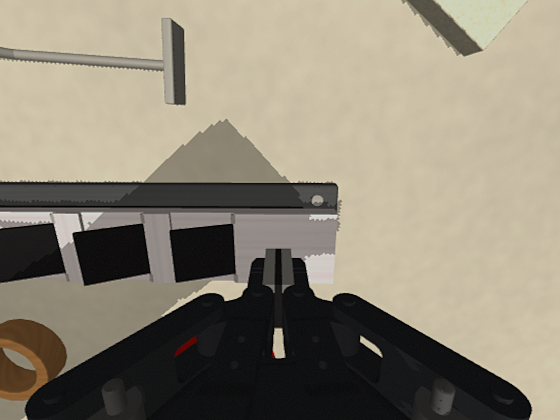

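The gripper is over the landing, jaw axis along the rail. Descending towards contact.

Emit:
send_rows(increments=[[[0.001, 0.002, 0.006, 0], [0.001, 0.002, 0.006, 0], [0.001, 0.002, 0.006, 0], [0, 0.001, 0.004, 0], [0, 0.001, 0.002, 0], [0, 0, 0, 0], [0, 0, 0, 0], [0, 0, 0, 0]]])

```text
clock: 4.3
eef_pos: [0.6833, -0.0391, 0.0546]
tool_rot: [0.936, -0.351, -0.002, -0.003]
ft_force: [-0.5, -1.1, 0.6]
grip_width: -0.0002
```

```bash
python3 s.py -0.015 0 0.046
```

```text
t 4.3 p [ 0.6833 -0.0391  0.0546] F [-0.48 -1.12  0.56] w -0.0002
rail x,y of tip from landing -0.0175 0.0014 tip z 0.0436 x yaw err(+41) -0.07398301985173106 toolz [-0.0024  0.0071 -1.    ]
need tool shift [-0.0025 -0.0014  0.0087]
```

Emit:
send_rows(increments=[[[0, 0, 0.0015, 0], [0, 0, 0.0015, 0], [0, 0, 0.0015, 0], [0, 0, 0.001, 0], [0, 0, 0.001, 0], [0, 0, 0.001, 0], [0, 0, 0, 0], [0, 0, 0, 0]]])

```text
clock: 5.1
eef_pos: [0.6839, -0.0387, 0.0472]
tool_rot: [0.936, -0.351, -0.002, -0.003]
ft_force: [-0.2, -0.1, 1.5]
grip_width: 0.0003
```

```bash
python3 s.py -0.015 0 0.046
```

```text
t 5.1 p [ 0.6839 -0.0387  0.0472] F [-0.16 -0.13  1.51] w 0.0003
rail x,y of tip from landing -0.0178 0.0007 tip z 0.0362 x yaw err(+41) -0.04657458466605391 toolz [-9.e-04  7.e-03 -1.e+00]
need tool shift [-0.0028 -0.0007  0.0012]
```

Emit:
send_rows(increments=[[[0, 0, 0.001, 0], [0, 0, 0.0005, 0], [0, 0, 0.0005, 0], [0, 0, 0, 0], [0, 0, 0, 0], [0, 0, 0, 0], [0, 0, 0, 0], [0, 0, 0, 0]]])

```text
clock: 5.9
eef_pos: [0.684, -0.0387, 0.0466]
tool_rot: [0.936, -0.351, -0.001, -0.003]
ft_force: [-0.2, 0.2, 2.3]
grip_width: 0.0001
```

```bash
python3 s.py -0.015 0 0.046;python3 s.py;python3 s.py
```

```text
t 5.9 p [ 0.684  -0.0387  0.0466] F [-0.22  0.24  2.28] w 0.0001
rail x,y of tip from landing -0.0178 0.0007 tip z 0.0357 x yaw err(+41) -0.04964513886627486 toolz [ 1.e-04  7.e-03 -1.e+00]
need tool shift [-0.0028 -0.0007  0.0007]
t 5.9 p [ 0.684  -0.0387  0.0466] F [-0.22  0.24  2.28] w 0.0001
rail x,y of tip from landing -0.0178 0.0007 tip z 0.0357 x yaw err(+41) -0.04964513886627486 toolz [ 1.e-04  7.e-03 -1.e+00]
t 5.9 p [ 0.684  -0.0387  0.0466] F [-0.22  0.24  2.28] w 0.0001
rail x,y of tip from landing -0.0178 0.0007 tip z 0.0357 x yaw err(+41) -0.04964513886627486 toolz [ 1.e-04  7.e-03 -1.e+00]
```

Emit:
send_rows(increments=[[[0, 0, 0.001, 0], [0, 0, 0.001, 0], [-0.003, 0, 0.0005, 0], [-0.003, 0, 0, 0], [-0.003, 0, 0, 0], [-0.003, 0, 0, 0], [-0.003, 0, 0, 0], [-0.003, 0, 0, 0]]])

```text
clock: 6.7
eef_pos: [0.6732, -0.0276, 0.0462]
tool_rot: [0.936, -0.351, 0.003, -0.004]
ft_force: [1.7, -1.0, 2.9]
grip_width: 0.0001
```

```bash
python3 s.py 0.0 0 0.0455
```

```text
t 6.7 p [ 0.6732 -0.0276  0.0462] F [ 1.74 -1.05  2.92] w 0.0001
rail x,y of tip from landing -0.0024 -0.0006 tip z 0.0352 x yaw err(+41) -0.11883709455965175 toolz [ 0.009   0.0042 -1.    ]
need tool shift [-0.0024  0.0006  0.0007]
```

Emit:
send_rows(increments=[[[-0.004, 0, 0.0005, 0], [-0.004, 0, 0.0005, 0], [-0.004, 0, 0.0003, 0], [-0.004, 0, 0.0003, 0], [-0.004, 0, 0.0003, 0], [-0.004, 0, 0.0003, 0], [-0.004, 0, 0.0003, 0], [-0.004, 0, 0.0003, 0]]])

```text
clock: 7.5
eef_pos: [0.6488, -0.0052, 0.0445]
tool_rot: [0.936, -0.351, 0.006, -0.004]
ft_force: [2.5, -1.7, 4.3]
grip_width: 0.0005
```

```bash
python3 s.py 0.0 0 0.0455
```

```text
t 7.5 p [ 0.6488 -0.0052  0.0445] F [ 2.45 -1.73  4.32] w 0.0005
rail x,y of tip from landing 0.0307 -0.0016 tip z 0.0335 x yaw err(+41) -0.12770668271974017 toolz [ 0.0134  0.0029 -0.9999]
need tool shift [ 0.0307  0.0015 -0.0008]
```

Emit:
send_rows(increments=[[[-0.005, 0.0002, 0, 0], [-0.005, 0.0002, 0, 0], [-0.005, 0.0002, 0, 0], [-0.005, 0.0002, 0, 0], [-0.005, 0.0002, 0, 0], [-0.005, 0.0002, 0, 0], [-0.005, 0.0002, 0, 0], [-0.005, 0.0002, 0, 0]]])

```text
clock: 8.3
eef_pos: [0.6161, 0.0218, 0.0448]
tool_rot: [0.936, -0.351, 0.007, -0.004]
ft_force: [1.8, -1.7, 4.8]
grip_width: 0.0
```

```bash
python3 s.py 0.0 0 0.0455
```

```text
t 8.3 p [0.6161 0.0218 0.0448] F [ 1.82 -1.74  4.78] w 0.0
rail x,y of tip from landing 0.0731 -0.0004 tip z 0.0338 x yaw err(+41) -0.1377836901433156 toolz [ 0.0162  0.0019 -0.9999]
need tool shift [0.0731 0.0002 0.0001]
```

Cover 0's free end, at 58 mm, has been passed. I'll check it shut before going on.

Run:
```python
from h import *
shot('side','side2')
im=cv2.imread('pics/side2.png')[60:300,220:380];cv2.imwrite('pics/side2c.png',cv2.resize(im,None,fx=2.5,fy=2.5,interpolation=2))
```

```text
(no output)
```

View pics/side2c.png

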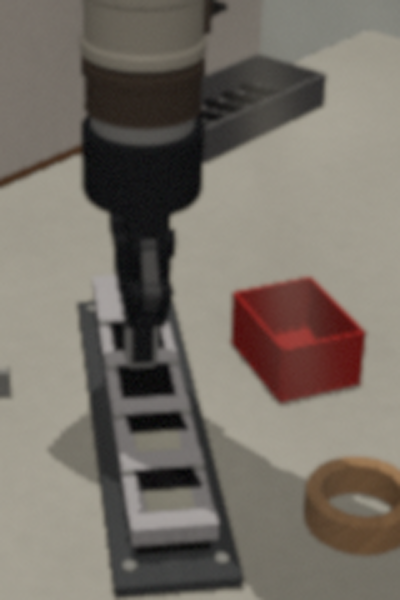

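The tips are at the second hinge: the first cover lies under and behind them, and the second, at (147,380) in the crop, is already folding down. Contact is steady, so I'm continuing.

Emit:
send_rows(increments=[[[-0.005, 0, 0, 0], [-0.005, 0, 0, 0], [-0.005, 0, 0, 0], [-0.005, 0, 0, 0], [-0.005, 0, 0, 0], [-0.005, 0, 0, 0], [-0.005, 0, 0, 0], [-0.005, 0, 0, 0]]])

```text
clock: 9.15
eef_pos: [0.5819, 0.0511, 0.0442]
tool_rot: [0.936, -0.351, 0.006, -0.004]
ft_force: [2.7, -2.0, 4.3]
grip_width: -0.0001
```

```bash
python3 s.py 0.0 0 0.0445
```

```text
t 9.15 p [0.5819 0.0511 0.0442] F [ 2.67 -1.96  4.3 ] w -0.0001
rail x,y of tip from landing 0.1182 -0.0001 tip z 0.0332 x yaw err(+41) -0.10348439543098209 toolz [ 0.0136  0.0031 -0.9999]
need tool shift [ 1.182e-01 -1.000e-04  6.000e-04]
```

Emit:
send_rows(increments=[[[-0.005, 0, -0.0001, 0], [-0.005, 0, 0, 0], [-0.005, 0, 0, 0], [-0.005, 0, 0, 0], [-0.005, 0, 0, 0], [-0.005, 0, 0, 0], [-0.005, 0, 0, 0], [-0.005, 0, 0, 0]]])

```text
clock: 9.95
eef_pos: [0.5492, 0.0795, 0.0439]
tool_rot: [0.936, -0.351, 0.006, -0.004]
ft_force: [2.3, -1.6, 4.5]
grip_width: -0.0
```

```bash
python3 s.py 0.0 0 0.0445
```

```text
t 9.95 p [0.5492 0.0795 0.0439] F [ 2.3  -1.56  4.55] w -0.0
rail x,y of tip from landing 0.1614 -0.0 tip z 0.0329 x yaw err(+41) -0.11131822081317466 toolz [ 0.014   0.0023 -0.9999]
need tool shift [ 0.1614 -0.0003  0.0009]
```

Emit:
send_rows(increments=[[[-0.005, 0, -0.0001, 0], [-0.005, 0, 0, 0], [-0.005, 0, 0, 0], [-0.005, 0, 0, 0], [-0.005, 0, 0, 0], [-0.005, 0, 0, 0], [-0.005, 0, 0, 0], [-0.005, 0, 0, 0]]])

```text
clock: 10.75
eef_pos: [0.517, 0.1077, 0.0439]
tool_rot: [0.936, -0.351, 0.007, -0.003]
ft_force: [2.7, -1.6, 5.8]
grip_width: 0.0002
```

```bash
python3 s.py 0.228 0 0.0445
```

```text
t 10.75 p [0.517  0.1077 0.0439] F [ 2.71 -1.64  5.76] w 0.0002
rail x,y of tip from landing 0.2043 -0.0001 tip z 0.0329 x yaw err(+41) -0.13422007066756692 toolz [ 0.0153  0.0011 -0.9999]
need tool shift [-0.0237  0.0002 -0.0009]
```

Emit:
send_rows(increments=[[[-0.005, 0, 0, 0], [-0.005, 0, 0, 0], [-0.005, 0, 0, 0], [-0.004, 0, 0, 0], [-0.003, 0, 0, 0], [-0.001, 0, 0, 0], [0, 0, 0, 0], [0, 0, 0, 0]]])

```text
clock: 11.55
eef_pos: [0.497, 0.125, 0.0437]
tool_rot: [0.936, -0.351, 0.007, -0.003]
ft_force: [3.7, -2.3, 4.4]
grip_width: -0.0001
```

```bash
python3 s.py 0.23 0 0.0445
python3 - <<'E'
from h import *
shot('side','side3')
im=cv2.imread('pics/side3.png')[60:300,220:380];cv2.imwrite('pics/side3c.png',cv2.resize(im,None,fx=2.5,fy=2.5,interpolation=2))
E
```

```text
t 11.55 p [0.497  0.125  0.0437] F [ 3.71 -2.27  4.39] w -0.0001
rail x,y of tip from landing 0.2307 -0.0001 tip z 0.0327 x yaw err(+41) -0.06648059156977837 toolz [ 1.510e-02  6.000e-04 -9.999e-01]
need tool shift [ 0.0007  0.     -0.0008]
```

View pics/side3c.png

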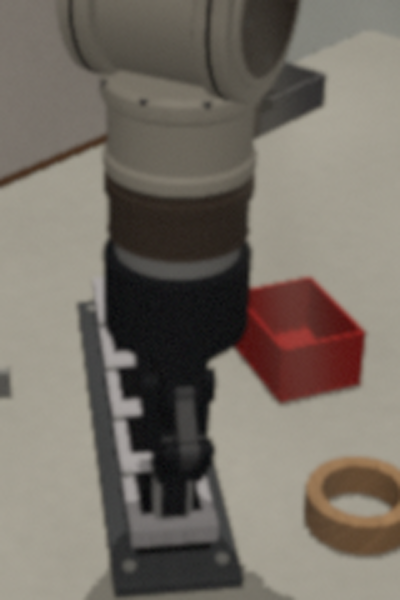

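The tips stand at the end of the row, and no cover is visibly raised. I'll lift straight up, a little forward so nothing drags, and then check.

Emit:
send_rows(increments=[[[0, 0, -0.002, 0], [0, 0, -0.003, 0], [0, 0, -0.01, 0], [0, 0, -0.02, 0], [0, 0, -0.03, 0], [0, 0, -0.03, 0], [0, 0, -0.03, 0], [0, 0, -0.02, 0]]])

```text
clock: 12.4
eef_pos: [0.4823, 0.1254, 0.1865]
tool_rot: [0.937, -0.35, -0.009, 0.003]
ft_force: [0.5, -0.4, 0.9]
grip_width: -0.0003
```

Emit:
send_rows(increments=[[[-0.03, 0, -0.01, 0], [-0.04, 0, 0, 0], [-0.04, 0, 0, 0], [-0.04, 0, 0, 0], [-0.03, 0, 0, 0], [0, 0, 0, 0], [0, 0, 0, 0], [0, 0, 0, 0]]])

```text
clock: 13.2
eef_pos: [0.3366, 0.2462, 0.2029]
tool_rot: [0.937, -0.35, -0.013, 0.004]
ft_force: [-0.6, 0.6, -0.2]
grip_width: -0.0
```

Run:
```python
from h import *
o=bot.get_obs();print(o['clock'],o['eef_pos'],o['ft_force'])
c=shot('top','top4');shot('side','side4')
K=c['camera_matrix'];Rm=R.from_quat(c['rotation']).as_matrix()
v,u=np.mgrid[0:420,0:560]
P=(c['eye']+(c['range_z'][...,None]*(np.stack([u,v,np.ones_like(u)],-1)@np.linalg.inv(K).T))@Rm.T).reshape(-1,3)
L=np.array([-.7548,.656]);W=np.array([-L[1],L[0]]);O=np.array([.58183,.0505])
x=(P[:,:2]-O)@L;y=(P[:,:2]-O)@W
for h in [-.099,-.041,.017,.075]:
    k=(x>h+.004)&(x<h+.036)&(abs(y)<.012)&(P[:,2]>.025)&(P[:,2]<.07)
    print(h,k.sum(),np.polyfit(x[k]-h,P[k,2],1) if k.sum()>9 else '')
for n,(x0,x1,y0,y1) in dict(top=(180,400,90,320),side=(180,400,60,310)).items():
    im=cv2.imread(f'pics/{n}4.png')[y0:y1,x0:x1];cv2.imwrite(f'pics/{n}4c.png',cv2.resize(im,None,fx=2.4,fy=2.4,interpolation=2))
a=cv2.imread('pics/top0.png').astype(int);b=cv2.imread('pics/top4.png').astype(int)
d=abs(a-b).max(2)>60
for nm,(x0,x1,y0,y1) in dict(bin=(325,395,175,245),tape=(268,320,265,318),hook=(200,268,120,188)).items(): print(nm,d[y0:y1,x0:x1].sum())
```

```text
13.2 [0.33660864 0.24616242 0.20286591] [-0.60945327  0.61349348 -0.21107522]
-0.099 260 [-0.0027482   0.03581295]
-0.041 262 [0.00550186 0.03591019]
0.017 264 [0.0021674  0.03587818]
0.075 265 [0.01183643 0.03589828]
bin 0
tape 0
hook 0
```

View pics/top4c.png

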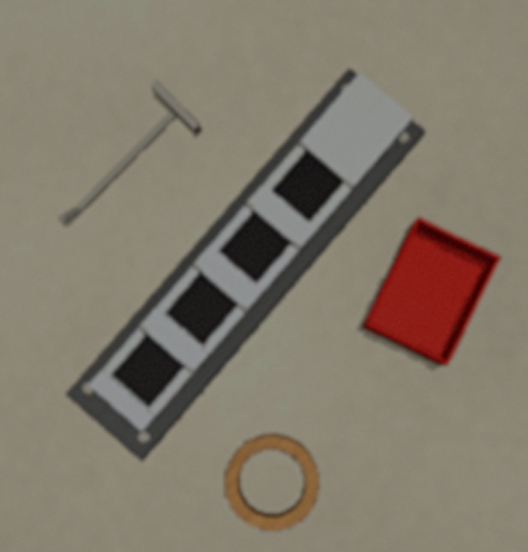

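View pics/side4c.png

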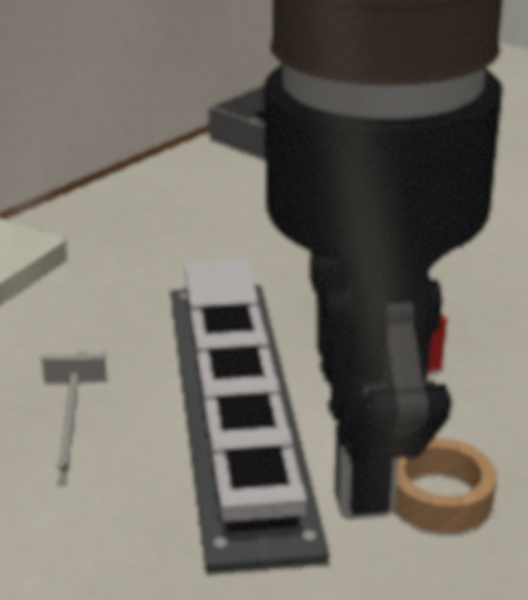

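All four covers are flat in both views (slopes up to 0.012), the deck is back at 36 mm, and the bystanders haven't moved. Handing in.

```bash
python3 -c "
from h import *
print(order.job_done())"
```

```text
the job is handed in; nothing more can be done
None
```

All four covers are shut, and I handed the job in after about 13 s of the 42 s allowed; it reports no verdict.

- **Stroke:** I closed the fingers, touched the landing about 18 mm before its marked point at about 2 N, and ran along the rail in one unbroken stroke to the end of the fourth cover. Between moves I read 3 to 6 N vertical force, fingertips at most about 3 mm below the deck's rest height and under 2 mm off the centre line. I then lifted straight up and moved clear.
- **Last checks, from the top camera:** The cover slopes are -0.003, 0.006, 0.002 and 0.012 rad, against the 0.08 limit. The deck is back at about 35.9 mm. The pictures before and after show no change at the bin, tape core or hook, and the force reading is back to noise level.
- **Disagreements:** The two fixed cameras placed the rail about 2 mm apart, within their stated calibration. Before the stroke, the side view could not measure the cover angles, so those came from the top view only. I did not confirm from a picture that each cover was shut before the next began to fold, because the gripper hid the first cover at my mid-stroke check.

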